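Hold a spring clip open over the recipe card

ROBOT

A 6-joint arm with a two-finger parallel gripper is mounted at the origin on a cart in front of the work surface, level with it; the furniture and walls round the work are solid. World frame = base frame: x ahead of the robot, y to its left, z up, the work surface at z = 0. Lengths are in mm, angles in rad, forces in N, time in s.
With the tool pointing down it reaches from about 350 to 975 mm from the base axis. Payload 7.1 kg.
Tool frame: the origin (TCP) lies on the front face of the gripper's body, between the roots of the fingers; the fingertips stand 80 mm ahead of it and the grasp point (between the pads) lies 61 mm ahead of it; z points along the fingers, y is the line along which they close (so a half turn about z gives the same grasp; the last joint's range is limited). The gripper opens to 88 mm and grips with 3 to 60 N. Pads are 20 mm wide; open, the fingers measure 115 mm over their backs; the gripper's body (75 mm by 178 mm) begins 61 mm behind the grasp point.
Start: joints at [-1.157, 0.423, 1.63, -0, 1.089, -0.019], TCP at [262.149, -567.348, 302.675] pointing down, gripper open.
Joint ranges: [-3, 3], [-0.9, 2.11], [0.09, 2.58], [-1.31, 4.45], [0.11, 2.69], [-2.54, 2.54]. Speed limits (rad/s): [2.39, 2.39, 3.01, 3.14, 3.14, 3.14].

INTERFACE

Orientations are given as a rotation vector (axis times angle).
In Python, from workcell import readout, vision, close_job gives the robot as it stands.
- The arm moves only by the tool servo_tool, never from a script. Its argument "plan" is a list that holds one entry, the list of rows, each a list of 7 numbers: the gripper command: -1 is fully open, 1 is shut, values between are in proportion, then the shift along the world's x, y, z in units of 40 mm (1.0 is 40 mm), then the turn, a rotation vector about the world's x, y, z in units of 5 degrees (1.0 is 5 degrees). A call has 1 to 5 rows; each row shifts and turns the commanded pose from where the row before left it; what a row does not reach is not made up. A row lasts 1/12 s, in which the tool goes at most 41.7 mm and 7.16 degrees, less where a joint would pass 70% of its speed; a pose out of reach is approached as far as the arm can. A call is refused whole if a number of a shift passes 1 or a number of a turn 1, either way. A call with a gripper value outside its range is refused whole. The fingers move at their own pace and stop on an object; the grip force is fixed at half the most. Time passes only in rows, so rows that do not move let the fingers close. It gives the time, the measured TCP pose, the force, the opening and the grip force at its end, in the units of the state.
- readout.get_obs(): the state, without advancing time (a new reading comes with each control period).
- vision.get_image(name): name is "scene" or "top" or "wrist"; returns the picture (384x512x3 uint8, red, green, blue); there is no depth.
- vision.camera_params(name): a dict with "fx", "fy", "cx", "cy" (pixels), "rvec" (rotation vector, rad) and "tvec" (3), from world to camera coordinates, as OpenCV has them; the wrist camera has in their place "hand_eye" (4x4, takes a point from camera to tool coordinates, whose origin is the TCP and whose axes are the flange's). Camera axes: x right, y down, z forward; pixel columns grow to the right and rows downward; lengths in mm; the calibration is good to about 2 mm. A picture is of the moment at which its call begins: read the wrist's pose just before it. camera_params takes no time and is no camera call.
- close_job(): hands the job in; it is judged then, once.
The state is a dict: "t": time; "qpos": joint angles; "qvel": joint speeds; "joint_torque": joint torques, N m; "ee_pos": TCP position; "orientation": TCP orientation; "ft_force": force on the tool from outside, world axes, zero at the start; "moment": the same for the moment, N m; "width": finger opening in mm; "grasp_force": force on a finger pad.
Only numpy, scipy, OpenCV 4.12 (cv2) and the standard library are available. Lean on these libraries where they do the work, as an engineer would, in place of code of your own. Each camera call takes 0.05 s, during which the arm holds its last target. There are 200 camera calls.

TASK

First press the recipe card straight down until it is fully home in its wooden stand. Then squeeze the red clip open, lift it off its rest and bring it jaws down over the middle of the card's top edge, so that the card's edge lies well inside the wide-open jaws with neither jaw touching the card, ready for a paper recipe to be slipped in. Finish while still holding it squeezed open there: do not let it close or let go; leave the blue clip and everything else where it is.

Things in the scene. Friction and masses are not known exactly. Their poses are not given: they have to be found in the camera images.
- recipe_stand: fixed wooden foot 70 x 164 mm, 35 mm high, with a groove along its y axis that holds an upright white recipe card. Origin at the centre of its underside; z up; x is the card's normal, y runs along the card's width.
- card (a joint): how far (m) the card still stands up out of its groove: 0 = fully home, the card's lower shoulders resting on the wooden foot; it starts 0.008 to 0.014. The card slides straight up and down only, stays where it is left, and takes about 4 N to push down.
- card_top (a point): middle of the card's top edge, moving with the card (axes as the stand's: x the card's normal, y along the edge, z up). The card is a stiff white plate with a green band, 4 mm thick, 148 mm wide; its top is 135 mm above the cooker top when home. It stands free on both faces down to the foot, 100 mm below the top edge.
- clip_rest: fixed black foot 64 x 170 x 16 mm carrying an upright steel strip 4 mm thick, 160 mm wide, top edge 80 mm above the cooker top. Origin at the centre of its underside; x is the strip's normal, y along the strip. A red and a blue clip are clamped on its top edge, about 64 to 96 mm apart, in either order, jaw tips 20 mm below the edge.
- red_clip_grip (a point): where to squeeze the red clip: midway between its two upright finger levers, 67 mm above the jaw tips, 22 above the hinge pin, 23 below the lever tops. x: the levers are squeezed together along it; y along the hinge pin (and the strip); z up. On the strip the levers flare to 42 mm outside width at the top; squeezed to the stop their outer faces are parallel, 26 mm apart. Turns with the -x lever.
- red_clip_jaw (a joint): opening angle (rad) of the red clip: about 0 clamped on the 4 mm strip, 0.36 squeezed to the stop; the gap between the jaw tips is 4.4 mm plus 45 mm per rad, about 20 mm at the stop. A spring shuts it: squeezing takes about 6 N at first and 10 to 13 N at the stop, so grip with 20 N or more. Held at the stop between two flat fingers it stands symmetric between them.
- red_clip_tip_a (a point): inner lower edge of the red clip's jaw on its -x side (black rubber pad)
- red_clip_tip_b (a point): inner lower edge of the red clip's jaw on its +x side (black rubber pad)
- red_clip: the red spring clip, like a clothes peg standing jaws down: 90 mm tall, 28 mm wide along y, about 60 g, hinge pin half-way up (45 mm above the jaw tips), levers above it, jaws below. Nothing solid lies between the jaws up to 38 mm above their tips. Origin midway between the jaw tips while clamped on the strip; axes as for its grip point; turns with the -x side
- blue_clip: an identical clip in blue on the same rest, a bystander; origin midway between its jaw tips
- coffee_jar: coffee jar with red lid, 82 mm wide, 154 high; a bystander, origin at the centre of its underside
- honey_jar: honey jar with red lid, 72 mm wide, 103 high; a bystander, origin at the centre of its underside
- tin_tomato: food tin with tomatoes on it, 75 mm wide, 110 high; a bystander, origin at the centre of its underside
- tub_stripe: blue and white striped tub, 80 mm wide, 88 high; a bystander, origin at the centre of its underside
Things that resemble listed ones, but are neither listed nor needed, are in the scene too. Of the things that look like the red_clip, the larger one is meant.

How it is judged (in metres and radians):
On the way, in this order (a step that is already met when the one before it is completed fails the run):
1. the card is pressed fully home in its stand, the red clip still on its rest (value of joint card below 0.002 m and z of red_clip_tip_a in the frame of clip_rest below 0.075 m), for 0.2 s.
2. the red clip, squeezed open, is lifted clear of its rest by the fingers (value of joint red_clip_jaw above 0.25 rad and z of each of red_clip_tip_a, red_clip_tip_b in the frame of clip_rest above 0.085 m and contact force between the fingers and red_clip above 3 N and contact force between clip_rest and red_clip below 0.3 N), for 0.1 s.
At the end, for the whole second after the job is handed in: Card home within 2 mm; the fingers hold the red clip still, open at least 0.25 rad; one jaw tip on each side of the card, 4 mm or more off its mid-plane, 8 to 40 mm below its top edge, within 25 mm of its middle; the clip touches neither card, stand nor rest (((x of red_clip_tip_a in the frame of card_top below -0.004 m and x of red_clip_tip_b in the frame of card_top above 0.004 m) or (x of red_clip_tip_b in the frame of card_top below -0.004 m and x of red_clip_tip_a in the frame of card_top above 0.004 m)) and z of red_clip_tip_a in the frame of card_top between -0.04 and -0.008 m and y of red_clip_tip_a in the frame of card_top between -0.025 and 0.025 m and z of red_clip_tip_b in the frame of card_top between -0.04 and -0.008 m and y of red_clip_tip_b in the frame of card_top between -0.025 and 0.025 m and value of joint card below 0.002 m and value of joint red_clip_jaw above 0.25 rad and contact force between the fingers and red_clip above 3 N and contact force between each of recipe_stand, clip_rest and red_clip below 0.3 N and linear speed of red_clip below 0.02 m/s); the arm keeps its last pose, push and grip.
It fails at once if the blue clip is moved more than 10 mm (distance of blue_clip from where it was at the start of the episode above 0.01 m).
It fails at once if a bystander is moved more than 20 mm (distance of any of coffee_jar, honey_jar, tin_tomato, tub_stripe from where it was at the start of the episode above 0.02 m).
It also fails if it takes over 50 s, if anything falls off the work surface, if the arm or the gripper's body presses on something with over 40 N, if the wrist force passes 120 N, or if a joint passes its speed limit or range.

## Working session

There is one attempt and no reset: what is moved stays moved. The work goes in short steps, Python scripts to look and compute and a tool call to move; the robot and the scene stay as the last step left them, time stands still between calls to the robot, and variables do not carry over. Pictures are saved under pics/ and viewed, at most 10 in all, crops included, and the job is handed in when it is done.

Besides the shell and the picture viewer there is one more tool, called after "Emit:" as name(argument=value, ...), one argument or row to a line, values as JSON. servo_tool: Moves the arm, as the interface text tells. Its arguments: {"type":"object","properties":{"plan":{"type":"array"}},"required":["plan"]}

```bash
mkdir -p pics
python3 - <<'E'
from workcell import readout, vision
import cv2,numpy as np
print(readout.get_obs())
for n in ["scene","top"]:
    im=vision.get_image(n); cv2.imwrite(f"pics/{n}0.png",im[:,:,::-1]); p=vision.camera_params(n)
    R=cv2.Rodrigues(np.array(p['rvec'],float))[0]; print(n,p['fx'],p['cx'],p['cy'],(-R.T@np.ravel(p['tvec'])).round(0), R.round(2).tolist())
print(vision.camera_params("wrist"))
a=cv2.imread("pics/scene0.png");b=cv2.imread("pics/top0.png")
E
```

```text
{'t': 0.0, 'qpos': array([-1.15701234e+00,  4.23830905e-01,  1.63068313e+00,  1.49470058e-05,
        1.08860963e+00, -1.90006288e-02]), 'qvel': array([ 0.00105756, -0.00130666,  0.00046813,  0.00059128,  0.00184087,
       -0.00056254]), 'joint_torque': array([ 5.31624173e-04, -5.44612062e+01, -2.73669845e+01,  6.42800331e-02,
        2.27192586e-02, -1.20452492e-04]), 'ee_pos': array([ 261.97599984, -566.96559593,  301.91051198]), 'orientation': array([-3.06685920e+00, -6.74189882e-01,  4.51026351e-04]), 'ft_force': array([-0.43145994,  0.22501328, -0.16820698]), 'moment': array([-0.01803182,  0.01215676,  0.02179895]), 'grasp_force': 0.0, 'width': 88.00157715559257}
scene 488.0838430252606 246.88886894159717 193.5210636430773 [315. 420. 759.] [[-0.86, -0.51, 0.01], [-0.4, 0.65, -0.65], [0.33, -0.56, -0.76]]
top 396.6294350805532 253.78359370590587 194.87162795479446 [448. -64. 953.] [[0.01, -1.0, 0.02], [-0.98, -0.02, -0.18], [0.18, -0.02, -0.98]]
{'fx': 302.09984398420556, 'fy': 302.09984398420556, 'cx': 258.0709522114997, 'cy': 195.84602753705443, 'hand_eye': array([[-9.39672045e-06, -9.54438650e-01, -2.98407212e-01,
         8.22886107e+01],
       [ 9.99999996e-01,  1.66166658e-05, -8.46370580e-05,
        -6.35133034e-01],
       [ 8.57394123e-05, -2.98407212e-01,  9.54438646e-01,
        -8.17274785e+01],
       [ 0.00000000e+00,  0.00000000e+00,  0.00000000e+00,
         1.00000000e+00]])}
```

View pics/scene0.png

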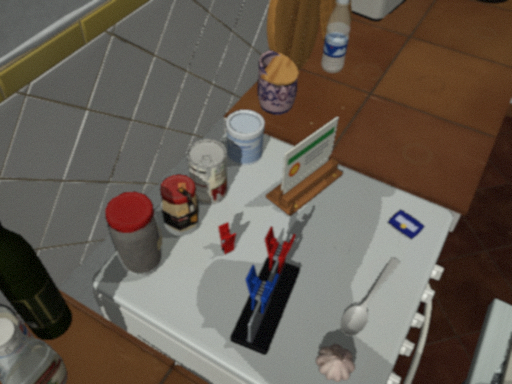

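View pics/top0.png

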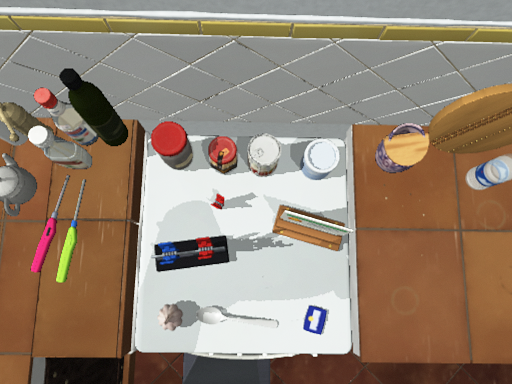

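The scene picture shows the red and blue clips on the black rest, red at scene (280,245) and top (206,248). The card stand is at scene (308,165) and top (312,228). Two things look like the red clip: a small one standing on the cooker at top (218,200), and the larger one on the strip at top (206,248). The larger one on the rest fits the description, so I'll confirm it in an enlarged crop.

Run:
```python
import cv2,numpy as np
a=cv2.imread("pics/scene0.png");b=cv2.imread("pics/top0.png")
c1=cv2.resize(b[180:280,145:245],(400,400),interpolation=cv2.INTER_CUBIC)
c2=cv2.resize(b[180:280,265:365],(400,400),interpolation=cv2.INTER_CUBIC)
cv2.imwrite("pics/c1.png",np.hstack([c1,c2]))
c1=cv2.resize(a[220:360,210:310],(400,560),interpolation=cv2.INTER_CUBIC)
c2=cv2.resize(a[105:245,255:355],(400,560),interpolation=cv2.INTER_CUBIC)
cv2.imwrite("pics/c2.png",np.hstack([c1,c2]))
```

```text
(no output)
```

View pics/c1.png

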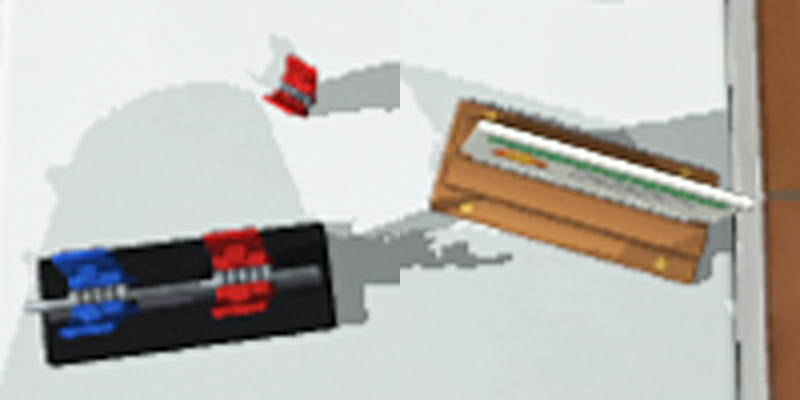

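View pics/c2.png

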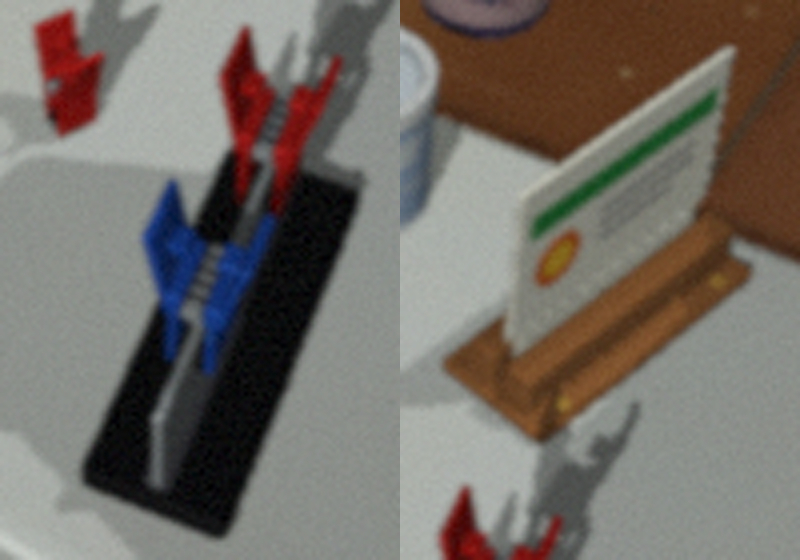

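The enlarged crops confirm that the larger red clip is the one clamped on the strip. The one standing on the cooker is about half its size. Next I'll turn these pixels into positions.

```bash
cat > h.py <<'E'
from workcell import readout, vision
import cv2,numpy as np
from scipy.spatial.transform import Rotation as Ro
def ray(n,u,v,pose=None):
    p=vision.camera_params(n)
    d=np.array([(u-p['cx'])/p['fx'],(v-p['cy'])/p['fy'],1.])
    if n=='wrist':
        H=p['hand_eye']; R=Ro.from_rotvec(pose[1]).as_matrix()
        return R@H[:3,3]+pose[0], R@H[:3,:3]@d
    R=cv2.Rodrigues(np.array(p['rvec'],float))[0]
    return -R.T@np.ravel(p['tvec']), R.T@d
def onz(r,z): o,d=r; return o+d*(z-o[2])/d[2]
def tri(*rs):
    A=np.zeros((3,3));b=np.zeros(3)
    for o,d in rs:
        d=d/np.linalg.norm(d);M=np.eye(3)-np.outer(d,d);A+=M;b+=M@o
    return np.linalg.solve(A,b)
E
python3 - <<'E'
from h import *
T=lambda x,y,ox:ray('top',ox+x/4-.4,180+y/4-.4)
S1=lambda x,y:ray('scene',210+x/4-.4,220+y/4-.4)
S2=lambda x,y:ray('scene',255+x/4-.4,105+y/4-.4)
L=(80,123);Rr=(350,204)
l=tri(T(*L,265),S2(125,195)); r=tri(T(*Rr,265),S2(330,50)); print('card',l.round(1),r.round(1),np.hypot(*(l-r)[:2]))
for z in (135,145): 
  for t in((L,T(*L,265)),(Rr,T(*Rr,265)),(0,S2(125,195)),(0,S2(330,50))): print(z,onz(t[1],z).round(1))
print('grip',onz(T(242,275,145),105).round(1), onz(S1(278,125),105).round(1),tri(T(242,275,145),S1(278,125)).round(1))
print('levertops',onz(T(237,235,145),150).round(1),onz(T(243,308,145),150).round(1),onz(S1(243,30),150).round(1),onz(S1(335,63),150).round(1))
print('foot',[onz(T(x,y,145),16).round(1) for x,y in((40,260),(325,222),(335,322),(50,365))])
print('strip',onz(T(27,308,145),80).round(1),onz(T(322,268,145),80).round(1),onz(S1(157,415),80).round(1))
print('blue',onz(T(98,293,145),105).round(1),'wood',[onz(T(x,y,265),35).round(1) for x,y in((60,100),(30,208),(290,283))])
print('jars',[onz(ray('top',*p[:2]),p[2]).round() for p in((170,140,154),(222,149,103),(263,149,110),(321,154,88))])
E
```

```text
card [ 567.9 -146.4  145.1] [ 529.3 -285.   144.3] 143.90092023926897
135 [ 569.9 -147.3  135. ]
135 [ 529.6 -287.8  135. ]
135 [ 571.5 -155.8  135. ]
135 [ 533.2 -295.5  135. ]
145 [ 568.4 -146.3  145. ]
145 [ 528.6 -285.   145. ]
145 [ 567.4 -146.6  145. ]
145 [ 529.7 -284.1  145. ]
grip [490.4  18.5 105. ] [489.7  16.9 105. ] [489.8  18.2 106.8]
levertops [508.   17.3 150. ] [471.8  13.  150. ] [510.2  13.1 150. ] [472.6   8.5 150. ]
foot [array([501.9, 145.1,  16. ]), array([526.5, -20.5,  16. ]), array([468.4, -27.8,  16. ]), array([441.8, 135.9,  16. ])]
strip [472.3 136.3  80. ] [496.  -22.5  80. ] [473.5 138.3  80. ]
blue [479.9  93.8 105. ] wood [array([ 598.3, -145.7,   35. ]), array([ 534.6, -128.3,   35. ]), array([ 493.5, -278.7,   35. ])]
jars [array([712.,  95., 154.]), array([710., -11., 103.]), array([ 710., -102.,  110.]), array([ 708., -235.,   88.])]
```

Emit:
servo_tool(
  plan=[
    [[1,0.6,0.73,0,0,0,0.83],[1,0.6,0.73,0,0,0,0.83],[1,0.6,0.73,0,0,0,0.83],[1,0.6,0.73,0,0,0,0.83],[1,0.6,0.73,0,0,0,0.83]],
  ],
)

```text
t: 0.52
ee_pos: [382.7, -419.8, 302.3]
orientation: [-2.894, -1.22, 0.0]
ft_force: [-0.3, -1.1, 1.1]
width: 58.0
grasp_force: 0.0
```

Emit:
servo_tool(
  plan=[
    [[1,0.6,0.73,0,0,0,0.83],[1,0.6,0.73,0,0,0,0.83],[1,0.6,0.73,0,0,0,0.83],[1,0.6,0.73,0,0,0,0.83],[1,0.6,0.73,0,0,0,0.83]],
  ],
)

```text
t: 0.93
ee_pos: [502.9, -273.6, 302.5]
orientation: [-2.627, -1.722, 0.0]
ft_force: [0.7, -0.7, 0.5]
width: 24.5
grasp_force: 0.0
```

Emit:
servo_tool(
  plan=[
    [[1,0.6,0.73,0,0,0,0.83],[1,0.6,0.73,0,0,0,0.83],[1,0,0,0,0,0,0],[1,0,0,0,0,0,0]],
  ],
)

```text
t: 1.27
ee_pos: [550.9, -215.4, 302.2]
orientation: [-2.496, -1.907, 0.001]
ft_force: [-0.3, -0.4, 0.5]
width: 0.6
grasp_force: 0.0
```

Run:
```python
from h import *
o=readout.get_obs();im=vision.get_image('wrist');cv2.imwrite('pics/w1.png',cv2.resize(im[:,:,::-1],(768,576)))
print(o['ee_pos'],o['orientation'])
```

```text
[ 550.85053705 -215.36587536  302.21671161] [-2.49584901e+00 -1.90702815e+00  7.39033006e-04]
```

View pics/w1.png

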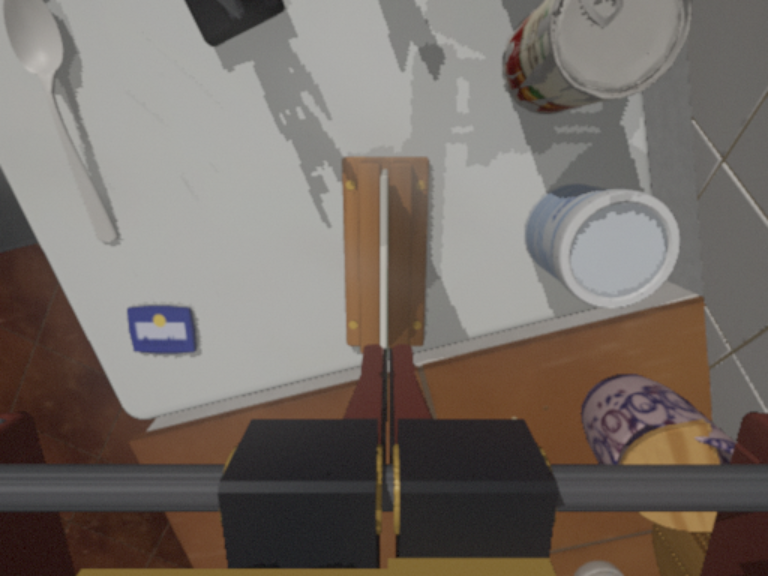

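The wrist picture shows the card's top edge running straight down at columns 384-385 (left end at row 170). The finger seam is at about column 388, so yaw is aligned and the offset is small.

Run:
```python
from h import *
o=readout.get_obs();P=(o['ee_pos'],o['orientation']);R=Ro.from_rotvec(P[1]).as_matrix()
for u,v in((385,169),(384,300)):
  p=onz(ray('wrist',u/1.5-.17,v/1.5-.17,P),145); print(p.round(1),(R.T@(p-P[0])).round(1))
print(R[:,1])
```

```text
[ 568.  -143.9  145. ] [ 74.7  -1.7 157.2]
[ 548.8 -211.4  145. ] [  4.6  -2.4 157.2]
[ 0.96431839 -0.26474291 -0.00110932]
```

Emit:
servo_tool(
  plan=[
    [[1,-0.04,0.03,-0.8,0,0,0],[1,0,0,-0.75,0,0,0],[1,0,0,-0.2,0,0,0],[1,0,0,-0.1,0,0,0],[1,0,0,-0.1,0,0,0]],
  ],
)

```text
t: 1.73
ee_pos: [548.2, -216.8, 224.9]
orientation: [-2.501, -1.901, 0.0]
ft_force: [-2.7, 0.0, 3.5]
width: 0.4
grasp_force: 1.7
```

Emit:
servo_tool(
  plan=[
    [[1,0,0,-0.08,0,0,0],[1,0,0,-0.08,0,0,0],[1,0,0,-0.05,0,0,0]],
  ],
)

```text
t: 1.98
ee_pos: [549.0, -216.4, 217.3]
orientation: [2.498, 1.902, 0.001]
ft_force: [-2.2, -3.3, 3.3]
width: 0.6
grasp_force: 1.7
```

Emit:
servo_tool(
  plan=[
    [[1,0,0,-0.04,0,0,0],[1,0,0,-0.04,0,0,0],[1,0,0,0,0,0,0]],
  ],
)

```text
t: 2.23
ee_pos: [549.2, -216.3, 215.1]
orientation: [2.497, 1.903, 0.001]
ft_force: [-4.8, -1.5, 14.1]
width: 0.5
grasp_force: 7.3
```

Emit:
servo_tool(
  plan=[
    [[1,0,0,-0.04,0,0,0],[1,0,0,-0.04,0,0,0],[1,0,0,0,0,0,0]],
  ],
)

```text
t: 2.48
ee_pos: [549.6, -216.4, 214.4]
orientation: [2.496, 1.902, 0.002]
ft_force: [-11.4, 2.3, 34.8]
width: 0.2
grasp_force: 20.0
```

Emit:
servo_tool(
  plan=[
    [[1,0,0,0,0,0,0],[1,0,0,0,0,0,0],[1,0,0,0.5,0,0,0],[1,0,0,0.9,0,0,0]],
  ],
)

```text
t: 2.82
ee_pos: [547.1, -214.8, 264.0]
orientation: [-2.495, -1.901, 0.004]
ft_force: [1.2, 0.6, -0.6]
width: 0.9
grasp_force: 0.0
```

Emit:
servo_tool(
  plan=[
    [[-1,-0.24,0.92,0.15,0,0,0.8],[-1,-0.24,0.92,0.15,0,0,0.8],[-1,-0.24,0.92,0.15,0,0,0.8],[-1,-0.24,0.92,0.15,0,0,0.8],[-1,-0.24,0.92,0,0,0,0.8]],
  ],
)

```text
t: 3.23
ee_pos: [500.6, -30.1, 291.3]
orientation: [2.126, 2.31, 0.004]
ft_force: [0.4, 0.2, -0.3]
width: 30.4
grasp_force: 0.0
```

Emit:
servo_tool(
  plan=[
    [[-1,-0.24,0.92,0,0,0,0.8],[-1,0,0.25,0,0,0,0],[-1,0,0,0,0,0,0],[-1,0,0,0,0,0,0],[-1,0,0,0,0,0,0]],
  ],
)

```text
t: 3.65
ee_pos: [491.6, 14.3, 290.0]
orientation: [2.05, 2.38, 0.0]
ft_force: [-0.4, -0.4, -0.1]
width: 63.6
grasp_force: 0.0
```

Run:
```python
from h import *
o=readout.get_obs();im=vision.get_image('wrist');cv2.imwrite('pics/w2.png',cv2.resize(im[:,:,::-1],(768,576)))
t=vision.get_image('top');cv2.imwrite('pics/top2.png',t[:,:,::-1])
print(o['t'],o['ee_pos'],o['orientation'],o['width'])
```

```text
3.65 [491.57019072  14.25692888 289.97104556] [2.04952704e+00 2.38011425e+00 4.80874749e-04] 63.61649079663639
```

View pics/w2.png

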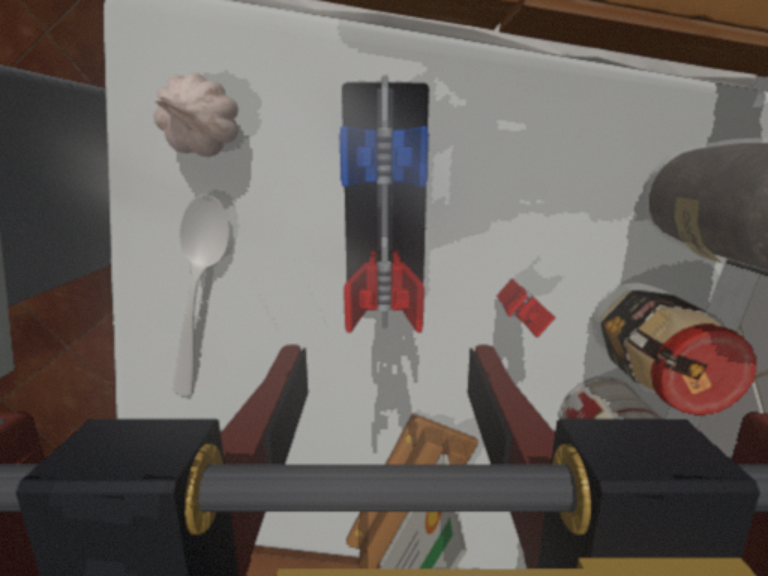

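The wrist picture shows the strip at column 384-385, vertical, so yaw is good. The red lever tops are at (347,310) and (423,310), with the blue clip well away at row 155.

Run:
```python
from h import *
o=readout.get_obs();P=(o['ee_pos'],o['orientation']);R=Ro.from_rotvec(P[1]).as_matrix()
for u,v,z in((347,288,150),(346,332,150),(423,288,150),(424,332,150),(384.5,283,105),(385,76,80),(384.5,322,80)):
  p=onz(ray('wrist',u/1.5-.17,v/1.5-.17,P),z); print(p.round(1),(R.T@(p-P[0])).round(1))
print(R[:,0],R[:,1])
```

```text
[468.3  27.5 150. ] [ 16.9 -20.9 139.8]
[470.7   3.4 150. ] [ -7.2 -22.  139.8]
[506.7  33.2 150. ] [ 16.9  17.9 139.8]
[511.3   9.5 150. ] [ -7.2  19.  139.8]
[488.5  20.1 105. ] [  6.7  -2.  184.8]
[471.3 137.8  80. ] [125.6  -1.6 209.8]
[493.5 -14.6  80. ] [-28.4  -2.2 209.8]
[-1.47398374e-01  9.89077194e-01 -1.55106551e-04] [9.89077185e-01 1.47398402e-01 1.83188376e-04]
```

Emit:
servo_tool(
  plan=[
    [[-1,-0.06,0.13,0,0,0,0],[-1,0,0,-0.3,0,0,0],[-1,0,0,-0.4,0,0,0],[-1,0,0,-0.5,0,0,0],[-1,0,0,-0.5,0,0,0]],
  ],
)

```text
t: 4.17
ee_pos: [488.9, 19.7, 221.4]
orientation: [2.05, 2.379, 0.001]
ft_force: [0.5, -0.8, 0.2]
width: 87.9
grasp_force: 0.0
```

Emit:
servo_tool(
  plan=[
    [[-1,0,0,-0.5,0,0,0],[-1,0,0,-0.35,0,0,0],[-1,0,0,0,0,0,0],[-1,0,0,0,0,0,0]],
  ],
)

```text
t: 4.5
ee_pos: [488.3, 19.9, 187.4]
orientation: [-2.049, -2.38, 0.002]
ft_force: [-0.7, -0.2, -0.3]
width: 87.8
grasp_force: 0.0
```

Emit:
servo_tool(
  plan=[
    [[1,0,0,0,0,0,0],[1,0,0,0,0,0,0],[1,0,0,0,0,0,0],[1,0,0,0,0,0,0],[1,0,0,0,0,0,0]],
  ],
)

```text
t: 4.92
ee_pos: [488.8, 20.3, 188.4]
orientation: [2.048, 2.381, 0.001]
ft_force: [-0.1, 0.5, 1.0]
width: 58.2
grasp_force: 0.0
```

Emit:
servo_tool(
  plan=[
    [[1,0,0,0,0,0,0],[1,0,0,0,0,0,0],[1,0,0,0,0,0,0],[1,0,0,0,0,0,0],[1,0,0,0,0,0,0]],
  ],
)

```text
t: 5.33
ee_pos: [488.5, 20.3, 187.8]
orientation: [-2.049, -2.382, 0.0]
ft_force: [0.0, 0.5, 0.0]
width: 25.4
grasp_force: 30.0
```

Emit:
servo_tool(
  plan=[
    [[1,0,0,0,0,0,0],[1,0,0,0.1,0,0,0],[1,0,0,0.3,0,0,0],[1,0,0,0.4,0,0,0],[1,0,0,0.5,0,0,0]],
  ],
)

```text
t: 5.75
ee_pos: [487.9, 20.3, 239.8]
orientation: [-2.047, -2.38, 0.002]
ft_force: [0.4, -1.4, -0.9]
width: 25.4
grasp_force: 30.0
```

Emit:
servo_tool(
  plan=[
    [[1,0,0,0.5,0,0,0],[1,0,0,0.5,0,0,0],[1,0,0,0.4,0,0,0],[1,0,0,0,0,0,0],[1,0,0,0,0,0,0]],
  ],
)

```text
t: 6.17
ee_pos: [488.8, 20.3, 296.5]
orientation: [2.048, 2.381, 0.002]
ft_force: [-0.7, 0.7, -1.4]
width: 25.8
grasp_force: 30.0
```

Run:
```python
from h import *
o=readout.get_obs();im=vision.get_image('scene');im2=vision.get_image('wrist');print(o['ee_pos'],o['orientation'],o['width'],o['grasp_force'])
a=cv2.resize(im[100:340,190:350],(400,600),interpolation=cv2.INTER_CUBIC);b=cv2.resize(im2[100:340,176:336],(400,600),interpolation=cv2.INTER_CUBIC)
cv2.imwrite('pics/l1.png',np.hstack([a,b])[:,:,::-1])
```

```text
[488.77670152  20.25434765 296.45120512] [2.04773965e+00 2.38057824e+00 2.08882081e-03] 25.781768359848744 29.991226494312286
```

View pics/l1.png

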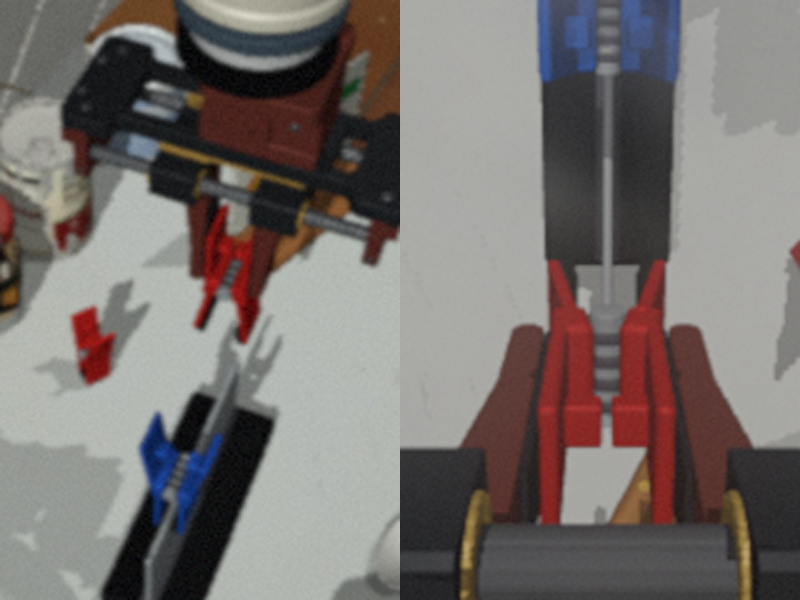

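The clip is held squeezed open between the fingers at (230,280), clear of the strip, and the blue clip hasn't moved. Next I'll move over the card.

Emit:
servo_tool(
  plan=[
    [[1,0.2,-0.8,0,0,0,-0.66],[1,0.22,-0.86,0,0,0,-0.7],[1,0.22,-0.86,0,0,0,-0.7],[1,0.22,-0.86,0,0,0,-0.7],[1,0.22,-0.86,0,0,0,-0.7]],
  ],
)

```text
t: 6.68
ee_pos: [531.3, -150.8, 294.2]
orientation: [-2.385, -2.042, 0.002]
ft_force: [1.5, 0.7, -0.6]
width: 25.3
grasp_force: 30.0
```

Emit:
servo_tool(
  plan=[
    [[1,0.22,-0.86,0,0,0,-0.7],[1,0.21,-0.77,0,0,0,-0.68],[1,0,0,0,0,0,0],[1,0,0,0,0,0,0],[1,0,0,0,0,0,0]],
  ],
)

```text
t: 7.1
ee_pos: [548.1, -214.0, 294.3]
orientation: [-2.5, -1.898, 0.002]
ft_force: [-0.5, 0.4, -0.8]
width: 25.8
grasp_force: 30.0
```

Run:
```python
from h import *
o=readout.get_obs();im=vision.get_image('scene');im2=vision.get_image('wrist');P=(o['ee_pos'],o['orientation']);R=Ro.from_rotvec(P[1]).as_matrix()
print(P,o['width'],o['grasp_force'],'yaw',np.degrees(np.arctan2(R[1,1],R[0,1])),'dxy tool',(R.T@(np.array([549,-214.8,239])-P[0])).round(1), R.round(3).tolist())
a=cv2.resize(im[60:300,220:380],(400,600),interpolation=cv2.INTER_CUBIC);b=cv2.resize(im2[100:340,176:336],(400,600),interpolation=cv2.INTER_CUBIC)
cv2.imwrite('pics/l2.png',np.hstack([a,b])[:,:,::-1])
```

```text
(array([ 548.08074736, -213.96930779,  294.28274321]), array([-2.49984214e+00, -1.89793976e+00,  2.16275455e-03])) 25.770651189145436 29.99139815568924 yaw -15.586671435970509 dxy tool [-0.6  1.3 55.3] [[0.269, 0.963, -0.003], [0.963, -0.269, 0.001], [0.001, -0.003, -1.0]]
```

View pics/l2.png

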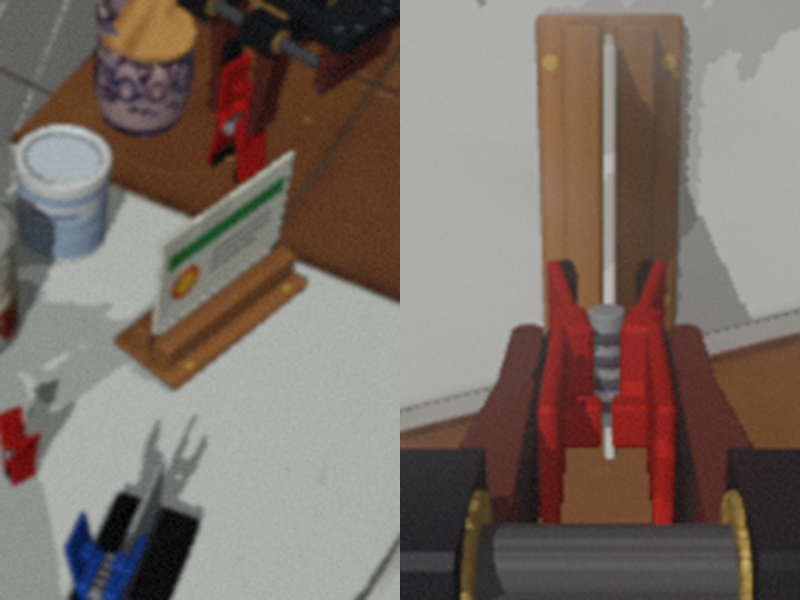

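The card edge is at column 609 in the wrist crop and runs midway between the black jaw pads at 568 and 650. It's centred, so I'll lower the clip.

Emit:
servo_tool(
  plan=[
    [[1,0.01,0,-0.35,0,0,0],[1,0,0,-0.35,0,0,0],[1,0,0,-0.3,0,0,0],[1,0,0,-0.25,0,0,0],[1,0,0,-0.12,0,0,0]],
  ],
)

```text
t: 7.62
ee_pos: [548.7, -213.6, 239.5]
orientation: [-2.5, -1.9, 0.002]
ft_force: [-0.1, -0.3, -1.3]
width: 25.3
grasp_force: 30.0
```

Emit:
servo_tool(
  plan=[
    [[1,0,0,0,0,0,0],[1,0,0,0,0,0,0],[1,0,0,0,0,0,0],[1,0,0,0,0,0,0],[1,0,0,0,0,0,0]],
  ],
)

```text
t: 8.03
ee_pos: [549.6, -214.7, 241.7]
orientation: [2.502, 1.899, 0.001]
ft_force: [0.0, -1.0, -0.6]
width: 25.5
grasp_force: 30.0
```

Run:
```python
from h import *
o=readout.get_obs();im=vision.get_image('scene');im2=vision.get_image('wrist')
print(o['t'],o['ee_pos'],o['width'],o['grasp_force'],o['ft_force'])
a=cv2.resize(im[80:240,260:367],(400,600),interpolation=cv2.INTER_CUBIC);b=cv2.resize(im2[100:340,176:336],(400,600),interpolation=cv2.INTER_CUBIC)
cv2.imwrite('pics/l3.png',np.hstack([a,b])[:,:,::-1])
```

```text
8.0333 [ 549.62972493 -214.71548411  241.7019851 ] 25.479256520040007 29.991271197795868 [ 0.03048563 -0.96901311 -0.5681    ]
```

View pics/l3.png

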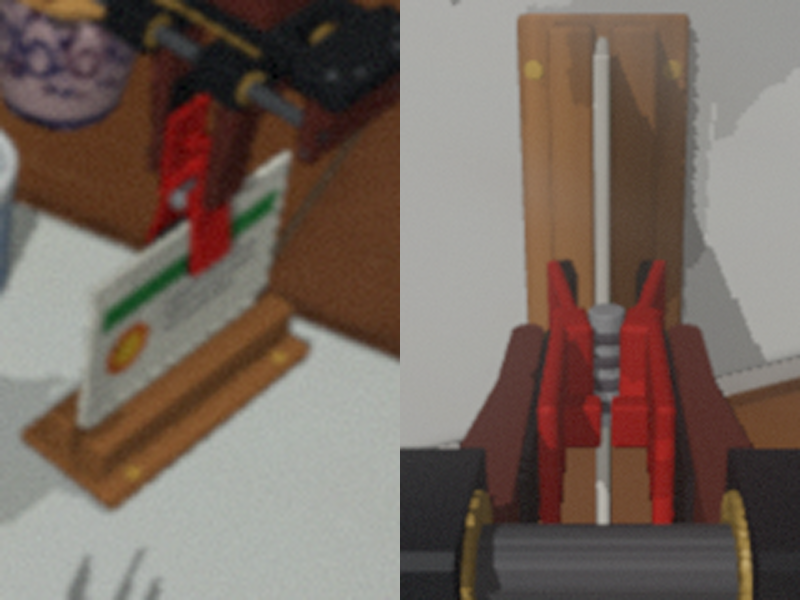

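The red jaw straddles the card's green band near the middle, about 22 mm deep. The card edge is at column 602 and the jaw middle at 607, so I'll shift about 1 mm and hand in.

Emit:
servo_tool(
  plan=[
    [[1,-0.03,0.01,0,0,0,0],[1,0,0,0,0,0,0],[1,0,0,0,0,0,0],[1,0,0,0,0,0,0],[1,0,0,0,0,0,0]],
  ],
)

```text
t: 8.55
ee_pos: [548.2, -214.1, 241.1]
orientation: [-2.502, -1.899, -0.0]
ft_force: [-0.2, -0.1, -0.4]
width: 25.5
grasp_force: 30.0
```

```bash
python3 -c "
from workcell import close_job
print(close_job())"
```

```text
the job is handed in; nothing more can be done
None
```

I pressed the card home and handed the job in with the red clip still squeezed open at 30 N over the middle of the card's top edge, about 22 mm deep with no contact force showing; `close_job` returned no verdict.

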